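Slide the pen tray through the gap to the signing pad

ROBOT

A 6-joint arm with a two-finger parallel gripper is mounted at the origin on the work surface. World frame = base frame: x ahead of the robot, y to its left, z up, the work surface at z = 0. Lengths are in m, angles in degrees, forces in N, time in s.
With the tool pointing down it reaches from about 0.4 to 0.825 m from the base axis. Payload 7 kg.
Tool frame: the origin (TCP) lies midway between the tips of the shut fingers; the grasp point (between the pads) lies 19 mm behind it; z points along the fingers, y is the line along which they close (so a half turn about z gives the same grasp; the last joint's range is limited). The gripper opens to 88 mm and grips with 3 to 60 N. Pads are 19 mm wide; open, the fingers measure 130 mm over their backs; the gripper's body (78 mm by 193 mm) begins 47 mm behind the grasp point.
Start: joints at [-51.904, 20.546, 0.682, 0, -70.136, -16.507], TCP at [0.248, -0.628, 0.227] pointing down, gripper open.
Joint ranges: [-176.03, 176.03], [-82.01, 121.73], [-58.28, 71.71], [-173.87, 95.51], [-174.79, -0.11], [-173.66, 173.66]. Speed limits (degrees/s): [136.94, 136.94, 172.46, 180, 180, 180].

INTERFACE

Orientations are given as [roll, pitch, yaw] about the fixed x, y, z axes, in that order (R = Rz(yaw) Ry(pitch) Rx(roll)).
In Python, from plant import r, eyes, workorder gives the robot as it stands.
- The arm moves only by the tool step_arm, never from a script. Its argument "plan" is a list of rows, each a list of 5 numbers: the shift along the tool's x, y, z each as a share of 25 cm, from -1 to 1, then the turn about the tool's z as a share of 60 degrees, from -1 to 1, then the finger opening in mm, from 0 to 87.6. In form: [[x, y, z, turn, jaw], ...]. A call has 1 to 12 rows; each row is the pose to reach, as a shift and turn from the pose commanded when the call began, along the tool's axes at that moment; what a row does not reach only later rows make up. A row lasts 1/12 s, in which the tool goes at most 41.7 mm and 7.16 degrees, less where a joint would pass 70% of its speed; a pose out of reach is approached as far as the arm can. A call with a number of a shift or a turn outside -1 to 1 is refused whole. A call with a gripper value outside its range is refused whole. The fingers move at their own pace and stop on an object; "newtons" is the grip in N (left out, the last holds). Time passes only in rows, so rows that repeat a pose let the fingers close. It gives the time, the measured TCP pose, the force, the opening and the grip force at its end, in the units of the state.
- r.get_state(): the state, without advancing time (a new reading comes with each control period).
- eyes.capture(name): name is "scene" or "top"; returns the picture (480x640x3 uint8, red, green, blue); there is no depth.
- eyes.camera_model(name): a dict with "fov_y" (degrees; the focal length in pixels is half the picture's height over the tangent of half this angle, whatever the lens; pixels are square), "cx", "cy" (the principal point, pixels), "world_to_cam" (4x4, takes a point from world to camera coordinates). Camera axes: x right, y up, looking along -z (the intrinsics and any distortion apply to the point x, -y, -z); pixel columns grow to the right and rows downward; lengths in m; the calibration is good to about 2 mm. A picture is of the moment at which its call begins. camera_model takes no time and is no camera call.
- workorder.close_job(): hands the job in; it is judged then, once.
The state is a dict: "time_s": time; "joints": joint angles; "qd": joint speeds; "joint_torque": joint torques, N m; "tcp_pos": TCP position; "eef_rot": TCP orientation; "contact_force": force on the tool from outside, world axes, zero at the start; "moment": the same for the moment, N m; "gripper_width": finger opening in m; "gripper_force": force on a finger pad.
Only numpy, scipy, OpenCV 4.12 (cv2) and the standard library are available. Lean on these libraries where they do the work, as an engineer would, in place of code of your own. Each camera call takes 0.05 s, during which the arm holds its last target. There are 200 camera calls.

TASK

Push the empty wooden pen tray endways along the desk, through the narrow gap between the brass clip stand and the key-card rack, until the whole tray lies straight on the leather signing pad on the other side. Only push it: keep it flat on the desk, never lifted or tipped, and leave the other loose things where they are. Finish clear of everything, with the tray at rest.

Things in the scene. Friction and masses are not known exactly. Their poses are not given: they have to be found in the camera images.
- tray: Empty mahogany pen tray, loose, 0.2-0.45 kg: open box 64 mm wide (x), 150 long (y), 24 high; walls and floor 6 thick (inside 52 x 138, 18 deep). Origin: centre of underside. Starts on the side of the gap away from the pad, up to 25 mm off the line through the gap and turned up to 15 degrees from it; its +y end is the leading end, 45-65 mm short of the gap.
- pad: Flat dark leather signing pad with thin brass border, fixed, 1 mm proud at most, the tray slides freely over it; 200 mm (x) by 220 (y). Origin: its centre, on the desk top. Its y axis is the line through the gap, whose centre lies at y = -175 mm in the pad's frame; the tray is to be pushed along the pad's +y.
- stand: Brass clip stand, screwed down: box 60 mm (x) by 70 (y), axes parallel to the pad's; lid top at 42 mm, clip on it to 54; a steel toggle latch 20 mm wide sticks out 8 mm at the middle of its -y end. Origin: centre of underside, 66-67.5 mm from the pad's y axis, on its +x or -x side (varies). Forms one side of the gap.
- rack: Dark wooden key-card rack holding four white cards, screwed down: 60 mm (x) by 70 (y), wood 36 high, cards to 58. Axes parallel to the pad's. Origin: centre of underside. Stands opposite the clip stand across the pad's y axis; the clear gap between them is 72-75 mm wide and 70 long (pad y -210 to -140 mm).
- binder_clip: Bystander, loose, to be left alone: black binder clip with steel wire arms, 32 x 16 x 37 mm. Origin at the centre of its underside.
- paperweight: Bystander, loose, to be left alone: cut-crystal paperweight, faceted, about 70 mm across, 38 mm high. Origin at the centre of its underside.
- stapler: Bystander, loose, to be left alone: silver stapler with chipped chrome, 36 x 130 mm, about 52 mm high, long along its y. Origin at the centre of its underside.
- bell: Bystander, loose, to be left alone: desk bell, steel dome on a dark wooden disc, 80 mm across, 49 mm high. Origin at the centre of its underside.
- pen_cup: Bystander, loose, to be left alone: dark steel pen cup, 68 mm across, 95 mm high, pens standing to about 145 mm. Origin at the centre of its underside.
Mind the look-alikes: they are no part of the job. Leave any blue or green look-alike of the tray alone.

How it is judged (in metres and radians):
On the way:
1. the tray is in the gap between stand and rack, endways and flat on the desk (x of tray in the frame of pad between -0.012 and 0.012 m and y of tray in the frame of pad between -0.215 and -0.135 m and angle between the y axis of tray and the y axis of pad, either way round below 0.2 rad and height (world z) of tray below 0.008 m), for 0.05 s.
At the end, for the whole second after the job is handed in: The whole tray lies on the signing pad: its centre within 37 mm of the pad's centre along the pad's y and 68 mm along x (2 to 4 mm beyond an exact fit), lengthwise within 0.2 rad of the pad's y, flat on the desk and at rest (x of tray in the frame of pad between -0.068 and 0.068 m and y of tray in the frame of pad between -0.037 and 0.037 m and angle between the y axis of tray and the y axis of pad, either way round below 0.2 rad and height (world z) of tray below 0.006 m and angle between tray's own z axis and vertical below 0.08 rad and linear speed of tray below 0.01 m/s and angular speed of tray below 0.1 rad/s); the robot touches nothing.
It fails at once if the tray is lifted off the desk or carried (raised more than 10 mm) (height (world z) of tray above 0.01 m).
It fails at once if the tray is tipped (more than 0.15 rad) (angle between tray's own z axis and vertical above 0.15 rad).
It fails at once if another loose thing is moved more than 15 mm or knocked over (distance of any of binder_clip, paperweight, stapler, bell, pen_cup from where it was at the start of the episode above 0.015 m or angle between any of binder_clip, paperweight, stapler, bell, pen_cup's own z axis and vertical above 0.35 rad).
It also fails if it takes over 61 s, if anything falls off the work surface, if the arm or the gripper's body presses on something with over 40 N, if the wrist force passes 120 N, or if a joint passes its speed limit or range.

## Working session

There is one attempt and no reset: what is moved stays moved. The work goes in short steps, Python scripts to look and compute and a tool call to move; the robot and the scene stay as the last step left them, time stands still between calls to the robot, and variables do not carry over. Pictures are saved under pics/ and viewed, at most 10 in all, crops included, and the job is handed in when it is done.

Besides the shell and the picture viewer there is one more tool, called in YAML: its name, and indented under it one key for each argument. step_arm: Moves the arm, as the interface text tells. Its arguments: {"type":"object","properties":{"plan":{"type":"array"},"newtons":{"type":"number"}},"required":["plan"]}

```bash
mkdir -p pics; ls; python3 - <<'E'
from plant import r,eyes,workorder
import cv2
for n in("top","scene"):
    cv2.imwrite(f"pics/{n}0.png",eyes.capture(n)[:,:,::-1]); m=eyes.camera_model(n); print(n,m)
print(r.get_state())
E
```

```text
pics
top {'fov_y': 54.980391787676325, 'cx': 321.77368396855155, 'cy': 253.9127647663842, 'world_to_cam': array([[ 0.13044354, -0.99145449,  0.00157644, -0.01934426],
       [ 0.96746809,  0.12763502,  0.21843715, -0.53096103],
       [-0.2167717 , -0.02696856,  0.97584975, -0.97966039],
       [ 0.        ,  0.        ,  0.        ,  1.        ]])}
scene {'fov_y': 50.00045845788826, 'cx': 319.52955734480065, 'cy': 233.6656781866346, 'world_to_cam': array([[ 0.52345507,  0.8519772 , -0.01138608, -0.31454483],
       [-0.54065932,  0.3424502 ,  0.7683849 ,  0.25450855],
       [ 0.65854558, -0.39605898,  0.63988671, -1.56785679],
       [ 0.        ,  0.        ,  0.        ,  1.        ]])}
{'time_s': 0.1, 'joints': array([-5.19035090e+01,  2.05864928e+01,  6.38920661e-01, -1.55632818e-02,
       -7.01364069e+01, -1.65058042e+01]), 'qd': array([ 0.02167365, -0.07987908,  0.11117098,  0.14295209,  0.13063095,
        0.07905999]), 'joint_torque': array([-1.04226827e-03, -5.84162199e+01,  2.93752849e+01,  7.01546565e+00,
        1.01941256e-02, -6.34711841e-05]), 'tcp_pos': array([ 0.24817123, -0.62725308,  0.2257319 ]), 'eef_rot': array([ 1.79915325e+02, -9.83296133e-03, -1.58414605e+02]), 'contact_force': array([ 0.24180837, -0.71163367,  0.22115291]), 'moment': array([ 0.0012735 ,  0.00449926, -0.04474261]), 'gripper_force': 0.0, 'gripper_width': 0.08766948306271627}
```

View pics/top0.png

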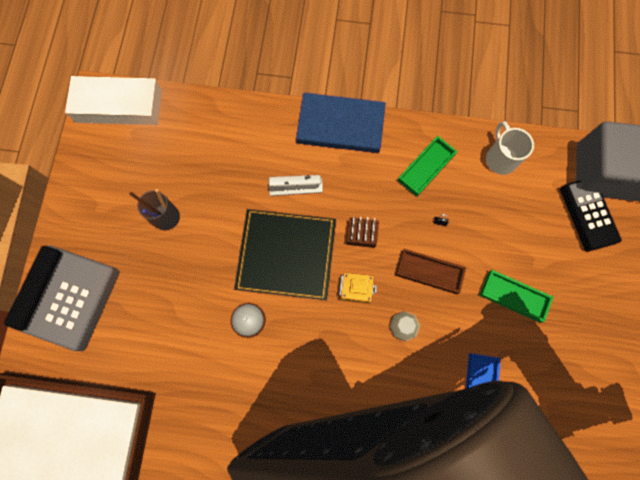

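View pics/scene0.png

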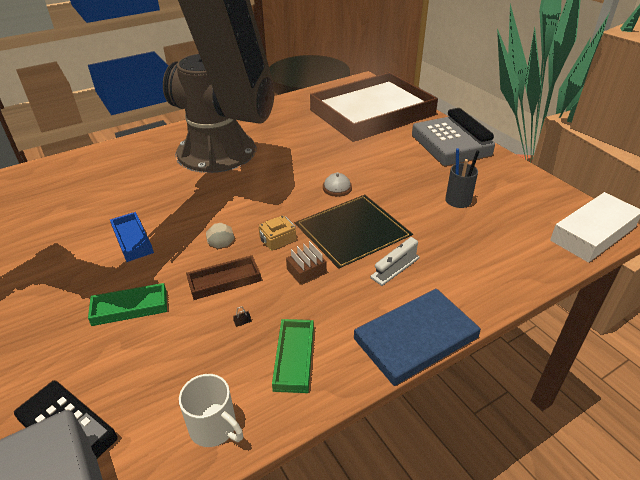

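The mahogany tray is at top pixel (430,271). Look-alikes are the green trays at (427,165) and (516,296), and the blue one at (483,370). By its brown colour I choose (430,271). The pad is at (286,254), the rack at (362,232) and the stand at (357,288), so the push goes left in the image.

```bash
python3 - <<'E'
import cv2
i=cv2.imread("pics/top0.png")[195:345,225:475]
cv2.imwrite("pics/crop0.png",cv2.resize(i,(800,480),interpolation=cv2.INTER_CUBIC))
E
cat > h.py <<'E'
import numpy as np,cv2
from plant import r,eyes,workorder
def ray(px,z,n="top"):
    m=eyes.camera_model(n);T=m["world_to_cam"];f=240/np.tan(np.radians(m["fov_y"]/2))
    px=np.atleast_2d(px).astype(float)
    d=np.c_[(px[:,0]-m["cx"])/f,-(px[:,1]-m["cy"])/f,-np.ones(len(px))]@T[:3,:3]
    c=-T[:3,:3].T@T[:3,3]
    return c+d*((z-c[2])/d[:,2])[:,None]
def proj(P,n="top"):
    m=eyes.camera_model(n);T=m["world_to_cam"];f=240/np.tan(np.radians(m["fov_y"]/2))
    q=np.atleast_2d(P)@T[:3,:3].T+T[:3,3]
    return np.c_[m["cx"]-f*q[:,0]/q[:,2],m["cy"]+f*q[:,1]/q[:,2]]
E
```

```text
(no output)
```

View pics/crop0.png

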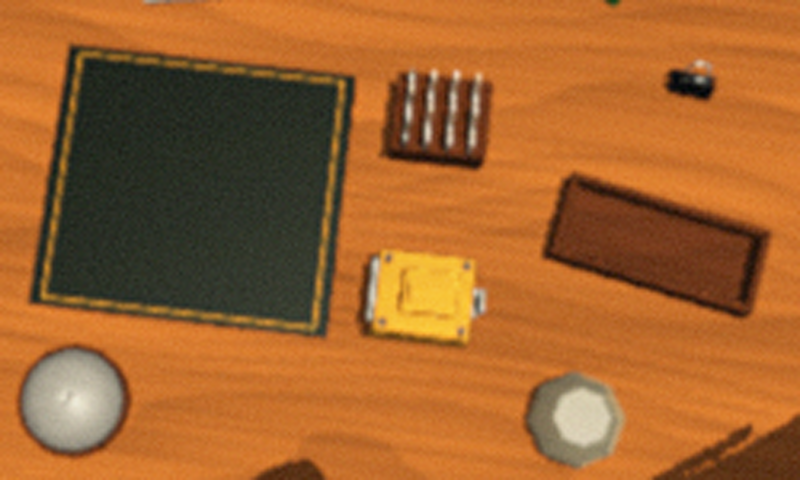

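The crop shows the brown tray with rim corners at crop (574,174), (769,233), (748,316) and (545,257), so the choice is right. The stand's latch is on the tray side at (480,300). I'll fit the poses by silhouette.

```bash
cat >> h.py <<'E'
from scipy.optimize import minimize
def box(p,w,l,h):
    c,s=np.cos(p[2]),np.sin(p[2])
    B=np.array([[a*w/2,b*l/2,z] for a in(-1,1) for b in(-1,1) for z in(0,h)])
    return np.c_[p[0]+c*B[:,0]-s*B[:,1],p[1]+s*B[:,0]+c*B[:,1],B[:,2]]
def fit(mask,p0,w,l,h,n="top"):
    S=16
    def cost(p):
        q=cv2.convexHull((proj(box(p,w,l,h),n)*S).astype(np.float32))
        M=np.zeros(mask.shape,np.uint8);cv2.fillConvexPoly(M,np.int32(np.round(q)),255,cv2.LINE_AA,4)
        return np.abs(M.astype(float)-mask).mean()*100
    s=np.array([[0,0,0],[.01,0,0],[0,.01,0],[0,0,.08]])
    for k in(1,.4):
        R=minimize(cost,p0,method="Nelder-Mead",options=dict(initial_simplex=p0+s*k,xatol=1e-5,fatol=1e-6));p0=R.x
    return p0,R.fun
def blob(cond,seed):
    m=cv2.morphologyEx(cond.astype(np.uint8),cv2.MORPH_CLOSE,np.ones((5,5)))
    _,L,st,_=cv2.connectedComponentsWithStats(m)
    m=(L==L[seed[1],seed[0]]).astype(np.uint8)
    h=cv2.findContours(m,0,2)[0];M=np.zeros_like(m);cv2.drawContours(M,h,-1,255,-1);return M
E
python3 - <<'E'
from h import *
i=cv2.imread("pics/top0.png");hsv=cv2.cvtColor(i,cv2.COLOR_BGR2HSV)
m=eyes.camera_model("top");T=m["world_to_cam"];print("cam",-T[:3,:3].T@T[:3,3])
for q in [(280,230),(315,230),(430,271),(350,260),(430,300),(412,264),(357,240),(355,290)]: print(q,i[q[1],q[0]],hsv[q[1],q[0]])
c=lambda a:np.array(a)/3.2+[225,195]-.3
P=ray(c([(71,46),(354,77),(325,335),(31,302)]),.001);print(P[:,:2],[np.linalg.norm(P[k]-P[k-1]) for k in range(4)])
Tr=ray(c([(574,174),(769,233),(748,316),(545,257)]),.022);print(Tr[:,:2],[np.linalg.norm(Tr[k]-Tr[k-1]) for k in range(4)],Tr.mean(0))
S=ray(c([(379,250),(475,258),(467,346),(366,335)]),.042);print("stand",S[:,:2],S.mean(0))
K=ray(c([(393,72),(491,82),(482,167),(384,156)]),.036);print("rack",K[:,:2],K.mean(0))
E
```

```text
cam [0.30384854 0.02217024 1.07201345]
(280, 230) [32 42 35] [51 61 42]
(315, 230) [36 47 37] [57 60 47]
(430, 271) [ 30  58 121] [  9 192 121]
(350, 260) [ 46 120 209] [ 14 199 209]
(430, 300) [ 39 105 190] [ 13 203 190]
(412, 264) [ 29  59 111] [ 11 188 111]
(357, 240) [57 68 85] [12 84 85]
(355, 290) [ 48 194 247] [ 22 205 247]
[[0.62872232 0.24689084]
 [0.6325091  0.03061835]
 [0.43555872 0.02725514]
 [0.43146963 0.24340967]] [np.float64(0.19728340530856367), np.float64(0.21630564345781603), np.float64(0.19697909506496644), np.float64(0.21619320844574608)]
[[ 0.57377034 -0.13815365]
 [ 0.54849726 -0.28231025]
 [ 0.48604239 -0.27122224]
 [ 0.50970472 -0.12304318]] [np.float64(0.06582347837894609), np.float64(0.1463552377079145), np.float64(0.06343149734235068), np.float64(0.15005645342554003)] [ 0.52950368 -0.20368233  0.022     ]
stand [[ 0.49541348 -0.00313056]
 [ 0.49858917 -0.07120478]
 [ 0.43583561 -0.07229228]
 [ 0.43426458 -0.00138364]] [ 0.46602571 -0.03700282  0.042     ]
rack [[ 0.62929706  0.00249582]
 [ 0.63110439 -0.06947192]
 [ 0.56665376 -0.06967568]
 [ 0.56551788  0.00144775]] [ 0.59814327 -0.03380101  0.036     ]
```

```bash
cat >> h.py <<'E'
PAD=None
def masks(i):
    h=cv2.cvtColor(i,cv2.COLOR_BGR2HSV)
    return h
def traymask(i,seed):
    h=cv2.cvtColor(i,cv2.COLOR_BGR2HSV)
    return blob((h[...,2]<150)&(h[...,1]>120)&(h[...,0]<16),seed)
def topad(p):
    d=np.array(p[:2])-PAD[:2];c,s=np.cos(PAD[2]),np.sin(PAD[2])
    return c*d[0]+s*d[1],-s*d[0]+c*d[1],np.degrees(p[2]-PAD[2])
def toworld(x,y):
    c,s=np.cos(PAD[2]),np.sin(PAD[2]);return PAD[0]+c*x-s*y,PAD[1]+s*x+c*y
E
python3 - <<'E'
import h; from h import *
i=cv2.imread("pics/top0.png");hsv=cv2.cvtColor(i,cv2.COLOR_BGR2HSV)
pm=blob((hsv[...,2]<110)&(hsv[...,0]>20),(280,250)); pm=blob(cv2.convertScaleAbs(pm)>0,(280,250))
pad,f=fit(pm,np.array([.532,.137,.018]),.2,.22,.001);print("pad",pad,np.degrees(pad[2]),f)
h.PAD=pad
tm=traymask(i,(430,271));t,f=fit(tm,np.array([.5295,-.2037,-.16]),.064,.15,.024);print("tray",t,f,(tm>0).sum(),"in pad",topad(t))
sm=blob((hsv[...,2]>215)&(hsv[...,0]>=18)&(hsv[...,0]<30),(355,290)) 
print("gap centre",toworld(0,-.175),"stand",topad([.466,-.037,0]),"rack",topad([.598,-.034,0]))
print("paper",ray([(574/3.2+225,420/3.2+195)],.02),"clip",ray([(690/3.2+225,80/3.2+195)],.015))
v=i.copy()
for p,d in((pad,(.2,.22,.001)),(t,(.064,.15,.024))):
    cv2.polylines(v,[np.int32(cv2.convexHull(proj(box(p,*d)).astype(np.float32)))],1,(255,0,255))
a,b=toworld(-.067,-.175),toworld(.067,-.175)
for q,hh in((a,.042),(b,.036)): cv2.polylines(v,[np.int32(cv2.convexHull(proj(box([*q,pad[2]],.06,.07,hh)).astype(np.float32)))],1,(255,255,0))
cv2.imwrite("pics/ov.png",cv2.resize(v[195:345,225:475],(800,480),interpolation=cv2.INTER_NEAREST))
E
```

```text
pad [0.53526968 0.13652905 0.02917877] 1.67182023900592 79.30533854166667
tray [ 0.53131604 -0.20241604 -0.17495906] 11.265950520833332 1943 in pad (np.float64(-0.013840553080393489), np.float64(-0.33868547308345737), np.float64(-11.69623580764931))
gap centre (np.float64(0.5403752431571307), np.float64(-0.03839645292445368)) stand (np.float64(-0.07430284285076412), np.float64(-0.17143427149839205), np.float64(-1.67182023900592)) rack (np.float64(0.05772849258624568), np.float64(-0.1722865993225243), np.float64(-1.67182023900592))
paper [[ 0.3959405  -0.15556586  0.02      ]] clip [[ 0.65808786 -0.21925837  0.015     ]]
```

View pics/ov.png

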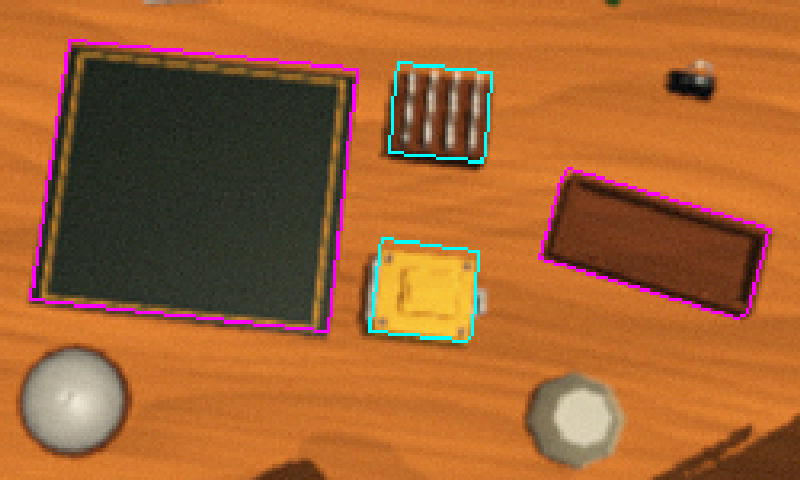

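```bash
python3 - <<'E'
import h; from h import *
i=cv2.imread("pics/top0.png");g=cv2.GaussianBlur(i,(3,3),0);hsv=cv2.cvtColor(g,cv2.COLOR_BGR2HSV)
# desk-likeness: red channel
R=g[...,2]
pm=blob(R<125,(280,250));print((pm>0).sum(),cv2.boundingRect(pm))
pad,f=fit(pm,np.array([.532,.137,.018]),.2,.22,.001);print("pad",pad,np.degrees(pad[2]),f)
rm=blob((R<140)|(hsv[...,1]<140),(360,240));print((rm>0).sum(),cv2.boundingRect(rm))
rk,f=fit(rm,np.array([.601,-.036,.018]),.06,.07,.036);print("rack",rk,np.degrees(rk[2]),f)
sm=blob((hsv[...,0]>=18)&(hsv[...,0]<35)&(hsv[...,2]>150),(355,290));print((sm>0).sum(),cv2.boundingRect(sm))
st,f=fit(sm,np.array([.468,-.037,.018]),.06,.07,.042);print("stand",st,np.degrees(st[2]),f)
h.PAD=pad;print(topad(rk),topad(st))
for s in ("0.9","1.03"):pass
tm=blob((R<150),(430,271));t,f=fit(tm,np.array([.5295,-.2037,-.16]),.064,.15,.024);print("tray",t,np.degrees(t[2]),f,topad(t))
E
```

```text
7486 (234, 209, 102, 91)
pad [0.53264085 0.13747246 0.01186722] 0.6799413766379898 28.110677083333336
890 (344, 217, 34, 31)
rack [ 0.60335002 -0.03351126  0.00497328] 0.2849482262210162 6.331705729166667
800 (340, 274, 36, 27)
stand [ 0.47013311 -0.0376715   0.05682333] 3.255737251547892 16.64453125
(np.float64(0.06867514261352359), np.float64(-0.17181078303195338), np.float64(-0.3949931504169736)) (np.float64(-0.06458176390065248), np.float64(-0.17438985360807843), np.float64(2.575795874909902))
tray [ 0.53181007 -0.20285137 -0.17302062] -9.913351237362425 10.635091145833334 (np.float64(-0.00486931918104597), np.float64(-0.34029000650216845), np.float64(-10.593292614000415))
```

```bash
cat >> h.py <<'E'
PAD=np.array([.5325,.1373,np.radians(.9)])
def sh(x,y,z,yaw):
    s=r.get_state();p=s["tcp_pos"];a=np.radians(s["eef_rot"][2]);d=np.array([x,y,z])-p
    t=-((yaw-s["eef_rot"][2]+180)%360-180)/60
    return np.round([(np.cos(a)*d[0]+np.sin(a)*d[1])/.25,(np.sin(a)*d[0]-np.cos(a)*d[1])/.25,-d[2]/.25,t],3)
E
python3 -c "
from h import *
print(sh(.54,-.1566,.11,-99.9),toworld(0,-.175),toworld(0,-.34))"
```

```text
[-1.778  1.321  0.463 -0.975] (np.float64(0.5352487805295686), np.float64(-0.03767841068429059)) (np.float64(0.537840487886019), np.float64(-0.20265805504376463))
```

step_arm:
  plan:
    - [-0.9,0.66,0.1,-0.97,0]
    - [-0.9,0.66,0.1,-0.97,0]
    - [-0.9,0.66,0.1,-0.97,0]
    - [-0.9,0.66,0.1,-0.97,0]
    - [-0.9,0.66,0.1,-0.97,0]
    - [-0.9,0.66,0.1,-0.97,0]
    - [-0.9,0.66,0.1,-0.97,0]
    - [-0.9,0.66,0.1,-0.97,0]
    - [-0.9,0.66,0.1,-0.97,0]
    - [-0.9,0.66,0.1,-0.97,0]
    - [-0.9,0.66,0.1,-0.97,0]
    - [-0.9,0.66,0.1,-0.97,0]

```text
time_s: 1.1
tcp_pos: [0.3963, -0.3921, 0.2014]
eef_rot: [180.0, 0.0, -100.5]
contact_force: [-1.2, -0.7, 0.1]
gripper_width: 0.0132
gripper_force: 0.0
```

```bash
python3 -c "
from h import *
s=r.get_state();print(s['time_s'],s['tcp_pos'],s['eef_rot'],s['gripper_width'],sh(.54,-.1566,.11,-99.9))"
```

```text
1.1 [ 0.3962836  -0.39212254  0.201396  ] [ 1.79979939e+02  3.69713181e-03 -1.00457277e+02] 0.013234412300655017 [-1.031 -0.394  0.366 -0.009]
```

step_arm:
  plan:
    - [-1,-0.39,0.36,-0.01,0]
    - [-1,-0.39,0.36,-0.01,0]
    - [-1,-0.39,0.36,-0.01,0]
    - [-1,-0.39,0.36,-0.01,0]
    - [-1,-0.39,0.36,-0.01,0]
    - [-1,-0.39,0.36,-0.01,0]
    - [-1,-0.39,0.36,-0.01,0]
    - [-1,-0.39,0.36,-0.01,0]
    - [-1,-0.39,0.36,-0.01,0]
    - [-1,-0.39,0.36,-0.01,0]
    - [-1,-0.39,0.36,-0.01,0]

```text
time_s: 2.02
tcp_pos: [0.5368, -0.1638, 0.1119]
eef_rot: [-180.0, -0.0, -99.7]
contact_force: [-0.0, -0.6, -0.1]
gripper_width: 0.0005
gripper_force: 0.0
```

```bash
python3 -c "
from h import *
s=r.get_state();print(s['time_s'],s['tcp_pos'],s['eef_rot'],s['gripper_width'],sh(.5395,-.1585,.040,-99.9))
a=eyes.capture('scene')[:,:,::-1];b=eyes.capture('top')[:,:,::-1]
v=a.copy();cv2.polylines(v,[np.int32(np.round(proj(box([.5318,-.2028,-.173],.064,.15,.024),'scene')))[[0,2,6,4]]],1,(255,0,255));cv2.polylines(v,[np.int32(np.round(proj(box([.5318,-.2028,-.173],.064,.15,.024),'scene')))[[1,3,7,5]]],1,(255,255,0))
o=np.hstack([cv2.resize(v[190:340,150:350],(400,300)),cv2.resize(b[195:345,300:500],(400,300))]);cv2.imwrite('pics/a1.png',o)"
```

```text
2.0167 [ 0.53676125 -0.16384382  0.11187894] [-1.79984667e+02 -1.72794759e-04 -9.97482021e+01] 0.0005079335321644567 [-0.023 -0.007  0.288  0.003]
```

View pics/a1.png

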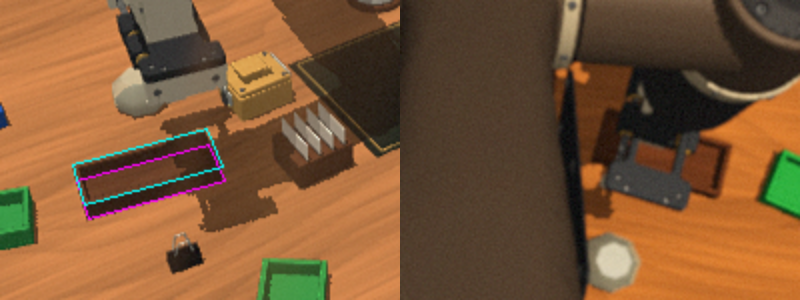

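Left half: the fitted tray outline matches the scene view well. The arm hides most of the top view, so I'll check where the fingertips are in the scene view.

```bash
python3 -c "
from h import *
s=r.get_state();p=s['tcp_pos'];a=eyes.capture('scene')[:,:,::-1].copy()
b=box([p[0],p[1],np.radians(s['eef_rot'][2]+90)],.042,.019,.06)+[0,0,p[2]]
for k in [[0,2,6,4],[1,3,7,5]]: cv2.polylines(a,[np.int32(np.round(proj(b,'scene')))[k]],1,(255,255,0))
cv2.imwrite('pics/a2.png',cv2.resize(a[130:300,150:350],(800,680))[:600])"
```

```text
(no output)
```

View pics/a2.png

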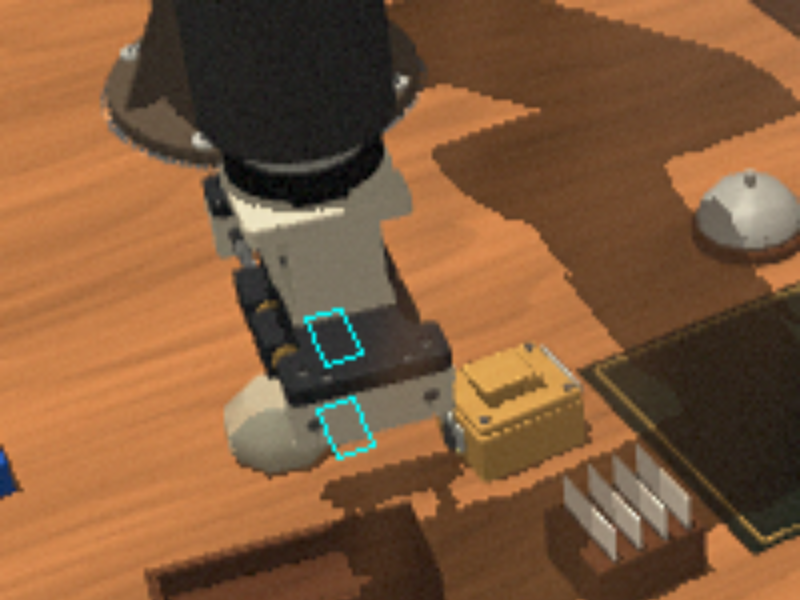

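The blue wireframe (TCP near crop (345,430)) is hidden behind the 78 mm end of the gripper body. That matches the description, with the fingers over the leading part of the tray. Lowering the shut fingers into the tray now.

step_arm:
  plan:
    - [-0.02,-0.01,0.1,0,0]
    - [-0.02,-0.01,0.2,0,0]
    - [-0.02,-0.01,0.28,0,0]
    - [-0.02,-0.01,0.31,0,0]
    - [-0.02,-0.01,0.33,0,0]
    - [-0.02,-0.01,0.34,0,0]
    - [-0.02,-0.01,0.35,0,0]
    - [-0.02,-0.01,0.36,0,0]
    - [-0.02,-0.01,0.37,0,0]
    - [-0.02,-0.01,0.38,0,0]
    - [-0.02,-0.01,0.39,0,0]
    - [-0.02,-0.01,0.39,0,0]

```text
time_s: 3.17
tcp_pos: [0.5402, -0.1581, 0.0138]
eef_rot: [180.0, 0.0, -99.6]
contact_force: [-0.2, 0.0, -0.3]
gripper_width: 0.0005
gripper_force: 0.0
```

```bash
python3 -c "
from h import *
s=r.get_state();p=s['tcp_pos'];print(p,s['contact_force'],s['eef_rot'],s['gripper_width'])
a=eyes.capture('scene')[:,:,::-1].copy()
for k in [[0,2,6,4],[1,3,7,5]]: cv2.polylines(a,[np.int32(np.round(proj(box([.5318,-.2028,-.173],.064,.15,.024),'scene')))[k]],1,(255,0,255))
cv2.imwrite('pics/a3.png',cv2.resize(a[190:340,170:370],(800,600)))"
```

```text
[ 0.54024694 -0.15808913  0.01376581] [-0.1809649   0.00058392 -0.3292922 ] [ 1.79982539e+02  2.89654567e-04 -9.96122520e+01] 0.0005263926104871428
```

View pics/a3.png

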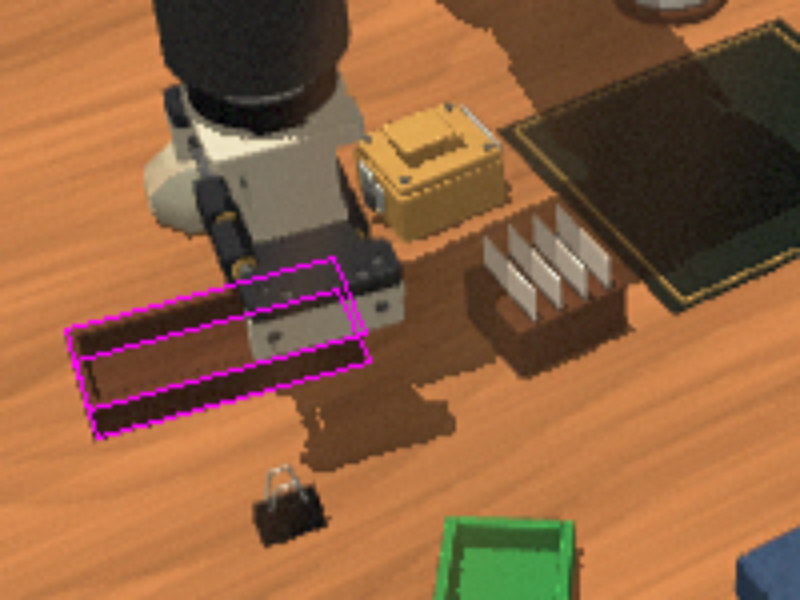

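Fingers are in with no contact force and the tray hasn't moved. I'll spread them lightly to nearly the inner width so they bear on the leading end wall squarely, with about 1 mm of side play.

step_arm:
  plan:
    - [0,0,0,0,9]
    - [0,0,0,0,9]
    - [0,0,0,0,9]
    - [0,0,0,0,9]
    - [0,0,0,0,9]
    - [0,0,0,0,9]
  newtons: 3

```text
time_s: 3.72
tcp_pos: [0.5404, -0.1581, 0.0141]
eef_rot: [-180.0, 0.0, -99.6]
contact_force: [0.4, 0.0, -0.4]
gripper_width: 0.0089
gripper_force: 0.0
```

```bash
python3 -c "
from h import *
print(r.get_state()['gripper_width'],sh(*toworld(0.0,-.27),.0138,-87),toworld(0,-.27))"
```

```text
0.008942605105429375 [-0.098  0.032  0.001 -0.21 ] (np.float64(0.5367409756741915), np.float64(-0.13266669077004836))
```

step_arm:
  plan:
    - [-0.02,0.005,0,-0.02,9]
    - [-0.04,0.01,0,-0.04,9]
    - [-0.06,0.015,0,-0.06,9]
    - [-0.08,0.02,0,-0.08,9]
    - [-0.1,0.025,0,-0.1,9]
    - [-0.12,0.03,0,-0.12,9]
    - [-0.14,0.035,0,-0.14,9]
    - [-0.16,0.04,0,-0.16,9]
    - [-0.18,0.045,0,-0.18,9]
    - [-0.2,0.05,0,-0.2,9]
    - [-0.22,0.055,0,-0.21,9]
    - [-0.22,0.055,0,-0.21,9]

```text
time_s: 4.72
tcp_pos: [0.5362, -0.1006, 0.0141]
eef_rot: [-180.0, 0.0, -86.9]
contact_force: [0.3, 0.4, -0.5]
gripper_width: 0.009
gripper_force: 0.0
```

```bash
python3 -c "
from h import *
s=r.get_state();p=s['tcp_pos'];print(topad(p),s['contact_force'],s['gripper_width'])
a=eyes.capture('scene')[:,:,::-1].copy();cv2.imwrite('pics/a4raw.png',a)
y=np.radians(1.5);q=[p[0]+np.sin(y)*.0595,p[1]-np.cos(y)*.0595,y]
for k in [[0,2,6,4],[1,3,7,5]]: cv2.polylines(a,[np.int32(np.round(proj(box(q,.064,.15,.024),'scene')))[k]],1,(255,0,255))
cv2.imwrite('pics/a4.png',cv2.resize(a[190:340,170:370],(800,600)))
print(sh(*toworld(0,-.2),.0138,-89))"
```

```text
(np.float64(-5.1704414803211383e-05), np.float64(-0.23794807745965638), np.float64(-0.09205684976877677)) [ 0.27375988  0.42099845 -0.51452806] 0.009003305854818835
[-0.153 -0.005  0.002  0.034]
```

View pics/a4.png

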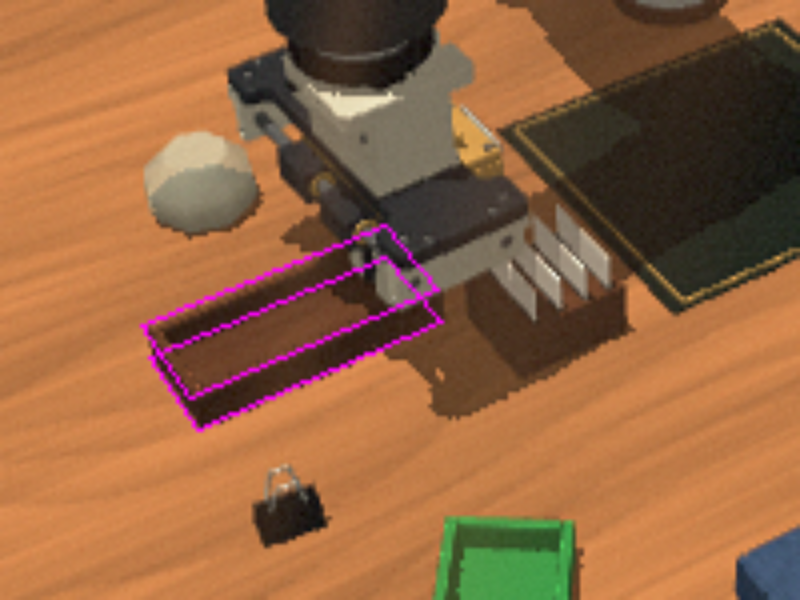

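The tray now follows the magenta outline at about 1.5° yaw, lined up with the gap. I'll push on straight.

step_arm:
  plan:
    - [-0.024,0,0,0.01,9]
    - [-0.048,-0.001,0,0.02,9]
    - [-0.072,-0.002,0,0.03,9]
    - [-0.096,-0.003,0,0.03,9]
    - [-0.12,-0.004,0,0.03,9]
    - [-0.144,-0.005,0,0.03,9]
    - [-0.168,-0.006,0,0.03,9]
    - [-0.192,-0.007,0,0.03,9]
    - [-0.216,-0.008,0,0.03,9]
    - [-0.24,-0.009,0,0.03,9]
    - [-0.264,-0.01,0,0.03,9]
    - [-0.28,-0.01,0,0.03,9]

```text
time_s: 5.77
tcp_pos: [0.535, -0.0309, 0.0141]
eef_rot: [-180.0, 0.0, -88.8]
contact_force: [-0.8, -3.9, 2.2]
gripper_width: 0.0089
gripper_force: 1.7
```

```bash
python3 -c "
from h import *
s=r.get_state();print(topad(s['tcp_pos']),s['contact_force'],s['moment'])
print(sh(*toworld(0,-.09),.014,-89.1),sh(*toworld(0,.0595),.014,-89.1))"
```

```text
(np.float64(-0.00016492022240545585), np.float64(-0.16817064259929557), np.float64(-0.09104460548351204)) [-0.78246958 -3.8533608   2.16694266] [-1.26137364 -0.00952765  0.00331545]
[-0.313 -0.002  0.     0.005] [-0.911 -0.006  0.     0.005]
```

step_arm:
  plan:
    - [0,0,0,0,9]
    - [0,0,0,0,9]

```text
time_s: 5.93
tcp_pos: [0.5349, -0.031, 0.014]
eef_rot: [-180.0, 0.0, -88.8]
contact_force: [0.1, 0.1, -0.3]
gripper_width: 0.0088
gripper_force: 0.0
```

```bash
python3 -c "
from h import *
a=eyes.capture('scene')[:,:,::-1].copy();p=r.get_state()['tcp_pos'];y=np.radians(1)
q=[p[0]+np.sin(y)*.0595,p[1]-np.cos(y)*.0595,y]
for k in [[0,2,6,4],[1,3,7,5]]: cv2.polylines(a,[np.int32(np.round(proj(box(q,.064,.15,.024),'scene')))[k]],1,(255,0,255))
cv2.imwrite('pics/a5.png',cv2.resize(a[170:320,200:400],(800,600)))"
```

```text
(no output)
```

View pics/a5.png

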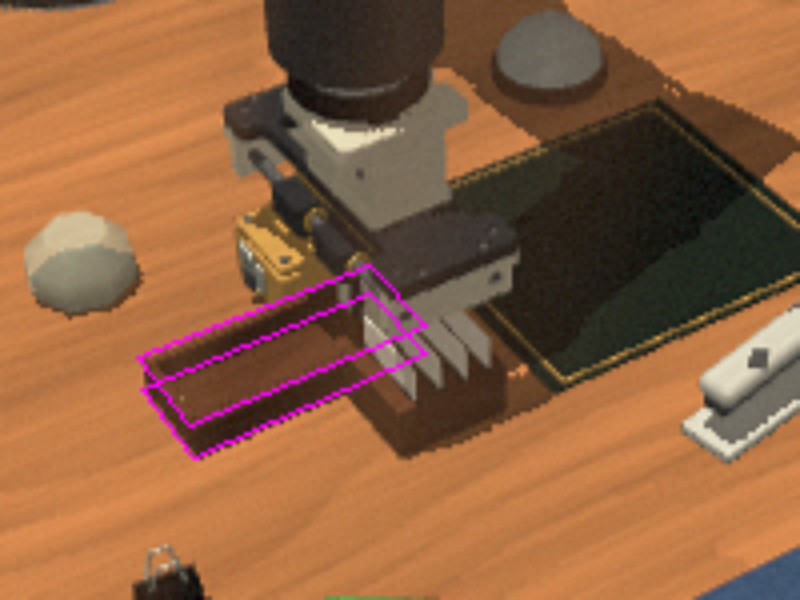

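The tray has entered the gap on track, and the force dropped to zero at rest, so it was plain sliding friction. Continuing.

step_arm:
  plan:
    - [-0.03,0,0,0,9]
    - [-0.06,0,0,0,9]
    - [-0.1,0,0,0,9]
    - [-0.14,0,0,0,9]
    - [-0.18,0,0,0,9]
    - [-0.22,-0.001,0,0,9]
    - [-0.26,-0.001,0,0,9]
    - [-0.3,-0.002,0,0,9]
    - [-0.34,-0.002,0,0,9]
    - [-0.38,-0.002,0,0,9]
    - [-0.42,-0.002,0,0,9]
    - [-0.45,-0.003,0,0,9]

```text
time_s: 6.98
tcp_pos: [0.5333, 0.0821, 0.0141]
eef_rot: [-180.0, 0.0, -88.8]
contact_force: [0.1, -1.2, -0.0]
gripper_width: 0.009
gripper_force: 0.9
```

```bash
python3 -c "
from h import *
s=r.get_state();print(topad(s['tcp_pos']),s['contact_force'])
print(sh(*toworld(0,.0595),.014,-89.1))"
```

```text
(np.float64(-9.693896318319886e-05), np.float64(-0.05521586229613274), np.float64(-0.09425299454866957)) [ 0.07477858 -1.21641267 -0.02093433]
[-0.459 -0.003  0.     0.005]
```

step_arm:
  plan:
    - [-0.04,0,0,0,9]
    - [-0.08,0,0,0,9]
    - [-0.12,0,0,0,9]
    - [-0.16,0,0,0,9]
    - [-0.2,0,0,0,9]
    - [-0.24,0,0,0,9]
    - [-0.28,0,0,0,9]
    - [-0.32,-0.001,0,0,9]
    - [-0.36,-0.001,0,0,9]
    - [-0.4,-0.002,0,0,9]
    - [-0.44,-0.002,0,0,9]
    - [-0.46,-0.003,0,0,9]

```text
time_s: 7.98
tcp_pos: [0.5318, 0.1974, 0.0141]
eef_rot: [-180.0, 0.0, -88.8]
contact_force: [-0.5, -3.0, 2.0]
gripper_width: 0.009
gripper_force: 1.5
```

step_arm:
  plan:
    - [0.01,0,0,0,5]
    - [0.02,0,0,0,2]
    - [0.02,0,0,0,2]
    - [0.02,0,0,0,2]
    - [0.02,0,-0.02,0,2]
    - [0.02,0,-0.05,0,2]
    - [0.02,0,-0.1,0,2]
    - [0.02,0,-0.2,0,2]
    - [0.02,0,-0.3,0,2]
    - [0.02,0,-0.45,0,2]
    - [0.02,0,-0.6,0,2]
    - [0.02,0,-0.6,0,2]

```text
time_s: 8.98
tcp_pos: [0.5356, 0.1926, 0.173]
eef_rot: [-179.4, 0.3, -88.7]
contact_force: [1.7, 1.4, 0.0]
gripper_width: 0.002
gripper_force: 0.0
```

```bash
python3 -c "
from h import *
s=r.get_state();print(topad(s['tcp_pos']),s['contact_force'])
a=eyes.capture('scene')[:,:,::-1].copy();y=np.radians(.9)
for b in (box([*toworld(0,0),y],.064,.15,.024),box(PAD,.2,.22,.001)): cv2.polylines(a,[np.int32(np.round(proj(b,'scene')))[[0,2,6,4]]],1,(255,0,255))
cv2.imwrite('pics/a6.png',cv2.resize(a[150:300,250:450],(800,600)))"
```

```text
(np.float64(0.003993120469770923), np.float64(0.055283403363132436), np.float64(9.014261220484062)) [1.74461616 1.35816699 0.00230408]
```

View pics/a6.png

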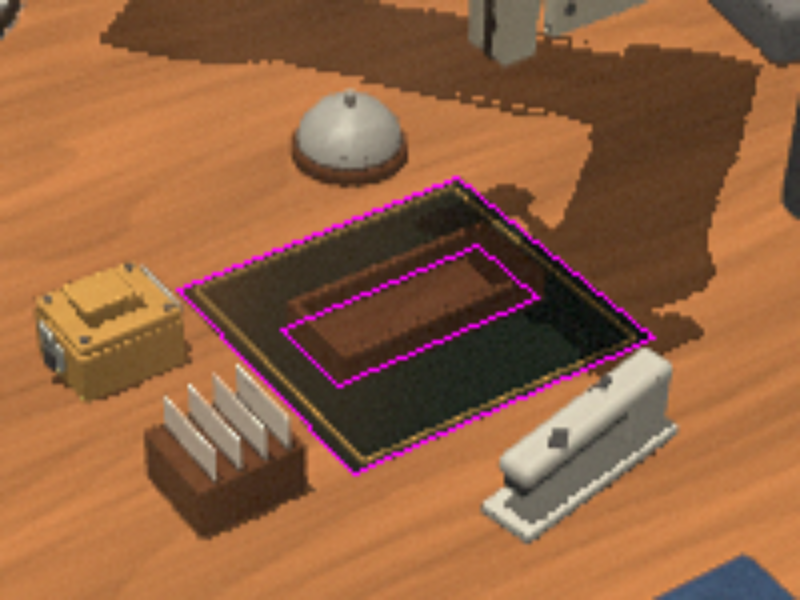

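The tray lies straight on the pad, near its centre, and the bystanders look undisturbed. I'll let the arm settle and then hand in.

step_arm:
  plan:
    - [0,0,0,0,2]
    - [0,0,0,0,2]
    - [0,0,0,0,2]
    - [0,0,0,0,2]
    - [0,0,0,0,2]
    - [0,0,0,0,2]

```text
time_s: 9.53
tcp_pos: [0.5316, 0.1907, 0.1634]
eef_rot: [179.9, -0.0, -88.8]
contact_force: [0.6, 0.7, 0.1]
gripper_width: 0.0019
gripper_force: 0.0
```

```bash
python3 -c "
from plant import r,workorder
s=r.get_state();print(s['tcp_pos'],s['contact_force']);print(workorder.close_job())"
```

```text
[0.53156491 0.19070802 0.16336945] [0.61279611 0.68422075 0.07897388]
the job is handed in; nothing more can be done
None
```

I pushed the tray through the gap and it lies straight near the centre of the signing pad, with the arm clear above it; I handed the job in at about 9.5 s, but no verdict came back.

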